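# Latch the spice cupboard

## Task

Two small wooden cupboards stand on the worktop, both with the door ajar. Take the plain flat-topped one with a solid wooden panel in its door and push that door shut, fully home, until its spring latch snaps in and holds it; leave the door of the other one, with the glass pane and the little rail round its top, standing open just as it is.

Things in the scene. Friction and masses are not known exactly. Their poses are not given: they have to be found in the camera images.
- panel_door (a joint): Hinge angle of the solid-panel door, rad: 0 = shut (hard stop), grows as it opens to the robot's left; starts 0.35 to 0.7, stays where left. Hinge upright at the front's edge farther from the robot, free edge nearer. It moves with under 1 N at the free edge; below about 0.09 the latch rides on its strike (about 5 N), snaps in at about 0.03, and the shut door rests at 0 to 0.015.
- panel_bolt (a joint): How far the solid-panel door's sprung latch bolt is pressed in, m: 0 = fully out (free, or snapped in), about 0.004 riding over the strike. On the door's inner face by the free edge, 145 mm up, bevelled: pushing the door is all it needs. Beware the room's wall cupboard: its underside is 0.44 m above the worktop, from 0.5 m ahead of the base to the back wall, from 0.2 m right to 0.38 m left of it.
- panel_door_push (a point): Where to push the solid-panel door: outer face, flat frame, 22 mm from the free edge, 26 mm below the door's top, 160 mm above the worktop. Moves with the door; x axis square into the door (closing direction), y along it to the hinge, z up. Hinge line 150 mm along +y and 16 mm along +x. White knob 85 mm below, 24 mm proud. Cupboard: fixed, brown wood, 180 wide, 110 deep, 190 mm high.
- pane_door_push (a point): The same point on the other cupboard's door: same size and build, but a clear glass pane in the door frame and a thin wooden rail 20 mm above its top. It too is ajar by 0.35 to 0.7 rad, moves easily and must stay as it is. The cupboards stand some 0.5 m apart, fronts facing the robot but turned to its left; either may be the left one.

How it is judged:
By the outcome, as a careful person would: the job done as asked, in the order asked, and still so for the second after the job is handed in, with the robot touching nothing.
It also fails if it takes over 32 s, if anything falls off the work surface, if the arm or the gripper's body presses on something with over 40 N, if the wrist force passes 120 N, or if a joint passes its speed limit or range.

## Robot

A 7-joint arm with a two-finger parallel gripper is mounted at the origin on a cart in front of the work surface, level with it; the furniture and walls round the work are solid. World frame = base frame: x ahead of the robot, y to its left, z up, the work surface at z = 0. Lengths are in m, angles in rad, forces in N, time in s.
With the tool pointing down it reaches from about 0.35 to 0.9 m from the base axis. Payload 8.1 kg.
Tool frame: the origin (TCP) lies midway between the tips of the shut fingers; the grasp point (between the pads) lies 19 mm behind it; z points along the fingers, y is the line along which they close (so a half turn about z gives the same grasp; the last joint's range is limited). The gripper opens to 92 mm and grips with 3 to 60 N. Pads are 19 mm wide; open, the fingers measure 130 mm over their backs; the gripper's body (75 mm by 190 mm) begins 47 mm behind the grasp point.
Start: joints at [1.053, 0.434, 0.025, 1.573, -0.012, 1.134, -0.075], TCP at [0.252, -0.572, 0.227] pointing down, gripper open.
Joint ranges: [-2.62, 2.62], [-0.44, 2.09], [-1.27, 1.32], [0.08, 2.57], [-1.32, 4.46], [0.12, 2], [-2.74, 2.74]. Speed limits (rad/s): [2.22, 2.22, 3.01, 3.01, 3.14, 3.14, 3.14].

## Interface

Orientations are given as a rotation vector (axis times angle).
In Python, from cell import observe, get_image, camera_model, sign_off, recognise, silhouettes gives the robot as it stands.
- The arm moves only by the tool apply_moves, never from a script. Its argument "motion" is a list of rows, each an object of numbers: "x", "y", "z": the shift along the world's x, y, z in cm; "yaw": the turn about the world's z in degrees; "hand": the opening, from -1 (shut) to 1 (fully open), so that 0 is half open. In form: [{"x": .., "y": .., "z": .., "yaw": .., "hand": ..}, ...]. A call has 1 to 10 rows; each row is the pose to reach, as a shift and turn from the pose commanded when the call began; what a row does not reach only later rows make up. A row lasts 1/8 s, in which the tool goes at most 62.5 mm and 10.7 degrees, less where a joint would pass 70% of its speed; a pose out of reach is approached as far as the arm can. A call with a gripper value outside its range is refused whole. The fingers move at their own pace and stop on an object; "newtons" is the grip in N (left out, the last holds). Time passes only in rows, so rows that repeat a pose let the fingers close. It gives the time, the measured TCP pose, the force, the opening and the grip force at its end, in the units of the state.
- observe(): the state, without advancing time (a new reading comes with each control period).
- get_image(name): name is "scene" or "side" or "wrist"; returns the picture (384x512x3 uint8, blue, green, red); there is no depth.
- camera_model(name): a dict with "camera_matrix" (3x3 intrinsics, pixels), "T" (4x4, takes a point from camera to world coordinates). Camera axes: x right, y up, looking along -z (the intrinsics and any distortion apply to the point x, -y, -z); pixel columns grow to the right and rows downward; lengths in m; the calibration is good to about 2 mm. A picture is of the moment at which its call begins: read the wrist's pose just before it. camera_model takes no time and is no camera call; for the wrist camera it gives the pose at the moment of the call.
- sign_off(): hands the job in; it is judged then, once.
Trained networks look in the newest picture that a camera, given by its name, has taken for a name from the list of things; names that differ only in an ending like _2 or _b are one class to them, and where a whole thing is asked for, a point or a joint stands for the part that bears it (a point fixed in the world has none). Each returns a list of dicts, best first, with "p" (0 to 1); they miss things now and then, are a little off and sometimes report something else, mostly with a low value. They report only what shows in the picture. A call takes as long as a camera call.
- recognise(query, camera): "rect" ([left, top, right, bottom] in pixels, round what is visible of it).
- silhouettes(query, camera): "mask" (384x512 bool, what is visible of it) and "rect" ([left, top, right, bottom] in pixels, round what is visible of it).
The state is a dict: "clock": time; "joints": joint angles; "dq": joint speeds; "joint_efforts": joint torques, N m; "position": TCP position; "ee_rot": TCP orientation; "force": force on the tool from outside, world axes, zero at the start; "ft_torque": the same for the moment, N m; "width": opening from 0.0 (shut) to 1.0 (fully open); "gripper_force": force on a finger pad.
Only numpy, scipy, OpenCV 4.12 (cv2) and the standard library are available. Lean on these libraries where they do the work, as an engineer would, in place of code of your own. Each camera call takes 0.05 s, during which the arm holds its last target. There are 200 camera calls.

## Working session

There is one attempt and no reset: what is moved stays moved. The work goes in short steps, Python scripts to look and compute and a tool call to move; the robot and the scene stay as the last step left them, time stands still between calls to the robot, and variables do not carry over. Pictures are saved under pics/ and viewed, at most 10 in all, crops included, and the job is handed in when it is done.

Besides the shell and the picture viewer there is one more tool, called after ">>>" as a command line: name --argument value ..., lists and objects as JSON in quotes. apply_moves: Moves the arm, as the interface text tells. Its arguments: {"type":"object","properties":{"motion":{"type":"array","items":{"type":"object","properties":{"x":{"type":"number"},"y":{"type":"number"},"z":{"type":"number"},"yaw":{"type":"number"},"hand":{"type":"number"}}}},"newtons":{"type":"number"}},"required":["motion"]}

```bash
mkdir -p pics
python3 - <<'E'
from cell import *
import cv2,numpy as np
ims=[]
for c in ["scene","side"]:
    im=get_image(c).copy()
    for q,col in [("panel_door_push",(0,0,255)),("pane_door_push",(255,0,0))]:
        for d in recognise(q,c)[:3]:
            r=[int(v) for v in d["rect"]]; print(c,q,round(d["p"],2),r)
            if d["p"]>.3: cv2.rectangle(im,r[:2],r[2:],col,1)
    ims.append(im)
    m=camera_model(c); print(np.round(m["camera_matrix"],1).tolist(),np.round(m["T"],3).tolist(), [k for k in m])
cv2.imwrite("pics/a.png",cv2.resize(ims[0],(800,600)));cv2.imwrite("pics/b.png",cv2.resize(ims[1],(800,600)))
print(observe())
E
```

```text
scene panel_door_push 0.56 [139, 201, 216, 310]
scene pane_door_push 0.58 [274, 144, 330, 211]
[[353.9, 0.0, 259.6], [0.0, 353.9, 193.1], [0.0, 0.0, 1.0]] [[-0.803, 0.248, -0.542, -0.053], [-0.596, -0.324, 0.735, 0.661], [0.006, 0.913, 0.407, 0.486], [0.0, 0.0, 0.0, 1.0]] ['camera_matrix', 'T']
side panel_door_push 0.73 [161, 220, 234, 306]
side pane_door_push 0.76 [260, 141, 319, 197]
[[375.4, 0.0, 254.4], [0.0, 375.4, 194.4], [0.0, 0.0, 1.0]] [[-0.873, 0.255, -0.416, 0.018], [-0.488, -0.441, 0.753, 0.774], [0.009, 0.86, 0.51, 0.644], [0.0, 0.0, 0.0, 1.0]] ['camera_matrix', 'T']
{'clock': 0.3, 'joints': array([ 1.05342223,  0.43474554,  0.02498547,  1.57348748, -0.01157966,
        1.13397243, -0.07507401]), 'dq': array([-1.09629416e-03, -1.51124292e-03,  4.00067298e-04, -3.95051689e-03,
        2.49745727e-04, -2.86392051e-04,  1.26403318e-05]), 'joint_efforts': array([-7.87639201e-04, -6.67026329e+01,  9.82507914e-01, -3.14285338e+01,
       -6.07060036e-02,  3.81803897e-02,  1.53792917e-04]), 'position': array([ 0.25176984, -0.57188718,  0.22647767]), 'ee_rot': array([-3.07385775e+00, -6.46713080e-01,  2.53701300e-04]), 'force': array([-0.74387914,  1.32487739, -0.04021888]), 'ft_torque': array([ 0.00376263, -0.01626785, -0.00226361]), 'gripper_force': 0.0, 'width': 1.0004019976659484}
```

View pics/a.png

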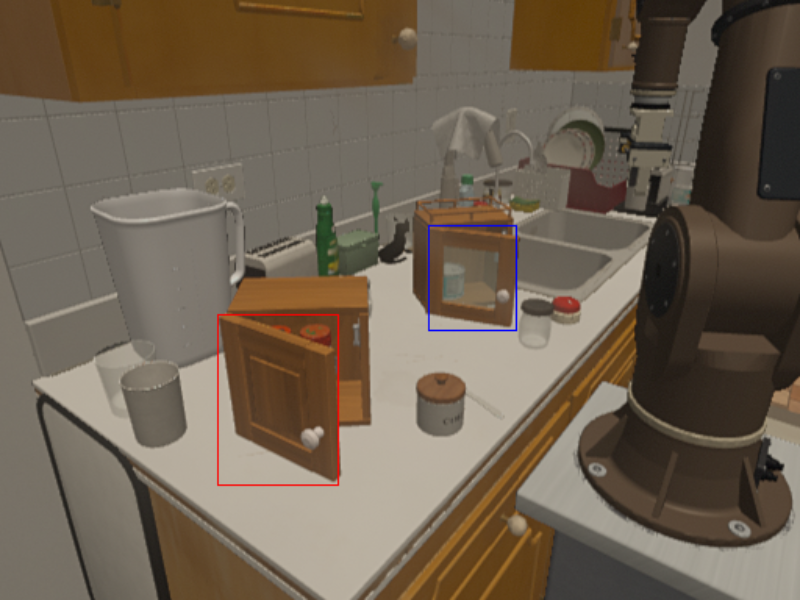

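View pics/b.png

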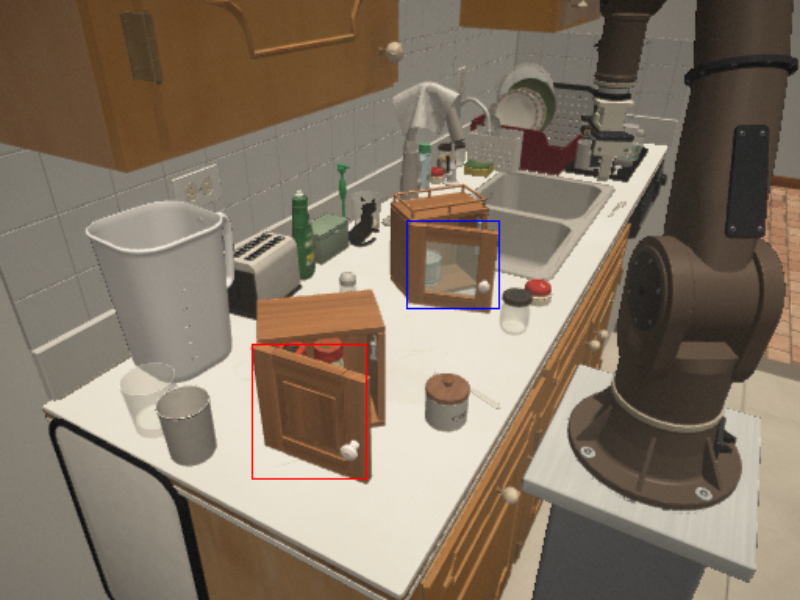

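The left, flat-topped cupboard (scene box centre about 178,255; side 197,263) has the solid-panel door. The glass one stands further off, at about scene (302,177). Next I triangulate the door and cupboard corners I read from both views.

```bash
cat > h.py <<'E'
from cell import *
import cv2,numpy as np
def P(c):
    m=camera_model(c);T=np.linalg.inv(m["T"]); return m["camera_matrix"]@(np.diag([1,-1,-1])@T[:3])
def tri(a,b,ca="scene",cb="side"):
    X=cv2.triangulatePoints(P(ca),P(cb),np.array(a,float).reshape(2,1),np.array(b,float).reshape(2,1)); return (X[:3]/X[3]).ravel()
def proj(c,X):
    x=P(c)@np.append(X,1); return x[:2]/x[2]
def ray(c,uv,z):  # intersect pixel ray with height z
    m=camera_model(c);K=m["camera_matrix"];T=m["T"]
    d=T[:3,:3]@(np.diag([1,-1,-1])@np.linalg.inv(K)@[uv[0],uv[1],1]);o=T[:3,3];return o+d*(z-o[2])/d[2]
E
python3 - <<'E'
from h import *
s=512/800
for n,a,b,z in [("top hinge",(222,316),(253,345),.186),("top free",(334,349),(368,375),.186),("bot free",(338,478),(370,481),.004),("bot hinge",(237,437),(268,449),.004),
 ("cup top FR",(369,305),(384,327),.19),("cup bot FR",(369,422),(383,424),0),("cup top BR",(367,279),(374,292),.19),("cup top BL",(236,280),(258,298),.19),
 ("pane top free",(516,232),(497,232),.186),("pane bot free",(512,323),(495,308),.004),("pane top hinge",(430,226),(410,222),.186),
 ("mug top",(440,385),(446,385),.1),("mug bot",(440,430),(446,425),0),("jar",(536,345),(515,330),0),("jug near",(220,350),(232,350),0)]:
    a=np.array(a)*s;b=np.array(b)*s
    print(n,tri(a,b).round(3),ray("scene",a,z).round(3),ray("side",b,z).round(3))
E
```

```text
top hinge [0.515 0.287 0.18 ] [0.503 0.295 0.186] [0.509 0.292 0.186]
top free [0.344 0.261 0.177] [0.333 0.273 0.186] [0.338 0.27  0.186]
bot free [0.334 0.276 0.004] [0.334 0.276 0.004] [0.334 0.277 0.004]
bot hinge [0.499 0.301 0.006] [0.5   0.3   0.004] [0.5   0.3   0.004]
cup top FR [0.377 0.161 0.186] [0.373 0.165 0.19 ] [0.374 0.169 0.19 ]
cup bot FR [0.379 0.164 0.002] [0.381 0.161 0.   ] [0.38  0.163 0.   ]
cup top BR [0.443 0.084 0.185] [0.433 0.097 0.19 ] [0.439 0.089 0.19 ]
cup top BL [0.565 0.218 0.201] [0.58  0.214 0.19 ] [0.583 0.195 0.19 ]
pane top free [ 0.342 -0.193  0.208] [ 0.373 -0.261  0.186] [ 0.358 -0.239  0.186]
pane bot free [ 0.342 -0.22   0.025] [ 0.36  -0.253  0.004] [ 0.353 -0.261  0.004]
pane top hinge [ 0.536 -0.214  0.179] [ 0.522 -0.195  0.186] [ 0.528 -0.197  0.186]
mug top [0.308 0.087 0.054] [0.27  0.149 0.1  ] [0.285 0.139 0.1  ]
mug bot [ 0.295  0.104 -0.01 ] [0.289 0.114 0.   ] [0.291 0.115 0.   ]
jar [ 0.293 -0.22  -0.009] [ 0.287 -0.204  0.   ] [ 0.289 -0.207  0.   ]
jug near [0.679 0.184 0.041] [0.732 0.158 0.   ] [0.731 0.128 0.   ]
```

>>> apply_moves --motion '[{"x":2,"y":4.5,"z":3,"yaw":4,"hand":-1},{"x":4,"y":9.5,"z":5,"yaw":8,"hand":-1},{"x":6,"y":14.5,"z":7,"yaw":13,"hand":-1},{"x":8,"y":19.5,"z":8,"yaw":18,"hand":-1},{"x":9,"y":25,"z":8,"yaw":24,"hand":-1},{"x":9.5,"y":30.5,"z":8,"yaw":30,"hand":-1},{"x":10,"y":36,"z":8,"yaw":36,"hand":-1},{"x":10.5,"y":41,"z":8,"yaw":42,"hand":-1},{"x":11.5,"y":46,"z":8,"yaw":50,"hand":-1},{"x":12.5,"y":51,"z":8,"yaw":57,"hand":-1}]'

```text
clock: 1.55
position: [0.3768, -0.0605, 0.307]
ee_rot: [2.388, 2.039, 0.0]
force: [1.4, -0.1, -0.7]
width: 0.01
gripper_force: 0.0
```

```bash
python3 -c "
from h import *
s=observe();print(s['joints'].round(2),s['position'].round(3),cv2.Rodrigues(s['ee_rot'])[0][:,1].round(2))"
```

```text
[ 0.51 -0.01 -0.47  1.94 -0.    1.21 -0.12] [ 0.377 -0.06   0.307] [ 0.99 -0.16  0.  ]
```

>>> apply_moves --motion '[{"x":0,"y":6,"z":0,"yaw":7},{"x":0,"y":11,"z":0,"yaw":14},{"x":-0.5,"y":16.5,"z":0,"yaw":21},{"x":-1.5,"y":22,"z":0,"yaw":28},{"x":-2.5,"y":28,"z":0,"yaw":34},{"x":-3,"y":34,"z":0,"yaw":39},{"x":-3.5,"y":39.5,"z":0,"yaw":39},{"x":-3.5,"y":39.5,"z":0,"yaw":39}]'

```text
schema error: expected keys x, y, z, yaw, hand
```

Run:
```python
from h import *
s=observe();print(s['joints'].round(2),s['position'].round(3),cv2.Rodrigues(s['ee_rot'])[0][:,1].round(2))
a=get_image("side");b=get_image("wrist");cv2.imwrite("pics/c.png",np.hstack([a,b])[:, :, :] if 0 else cv2.resize(np.hstack([a,b]),(800,300)))
```

```text
[ 0.51 -0.01 -0.47  1.94 -0.    1.21 -0.12] [ 0.377 -0.06   0.307] [ 0.99 -0.16  0.  ]
```

View pics/c.png

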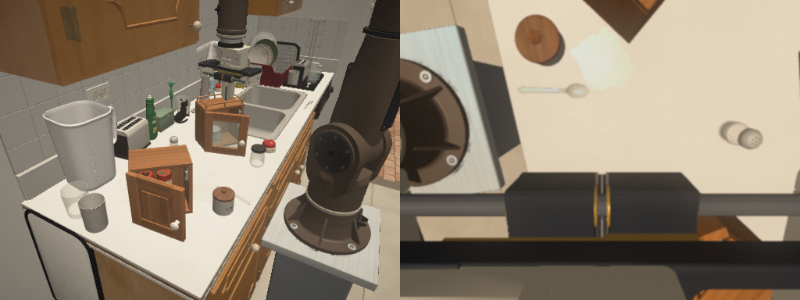

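The move was refused because the rows had no `hand` value. The picture shows both doors untouched and the gripper above the worktop between the cupboards. I'll resend it with `hand` set.

>>> apply_moves --motion '[{"x":0,"y":6,"z":0,"yaw":7,"hand":-1},{"x":0,"y":11,"z":0,"yaw":14,"hand":-1},{"x":-0.5,"y":16.5,"z":0,"yaw":21,"hand":-1},{"x":-1.5,"y":22,"z":0,"yaw":28,"hand":-1},{"x":-2.5,"y":28,"z":0,"yaw":34,"hand":-1},{"x":-3,"y":34,"z":0,"yaw":39,"hand":-1},{"x":-3.5,"y":39.5,"z":0,"yaw":39,"hand":-1},{"x":-3.5,"y":39.5,"z":0,"yaw":39,"hand":-1}]'

```text
clock: 2.65
position: [0.3403, 0.3368, 0.3066]
ee_rot: [-1.567, -2.72, -0.002]
force: [0.5, -0.4, 0.1]
width: 0.008
gripper_force: 0.0
```

Run:
```python
from h import *
s=observe();print(s['joints'].round(2),s['position'].round(3),cv2.Rodrigues(s['ee_rot'])[0][:,1].round(2))
a=get_image("side");b=get_image("wrist");cv2.imwrite("pics/d.png",cv2.resize(np.hstack([a,b]),(800,300)))
```

```text
[-0.13  0.25 -0.92  1.74  0.21  1.26 -0.57] [0.34  0.337 0.307] [ 0.87  0.5  -0.  ]
```

View pics/d.png

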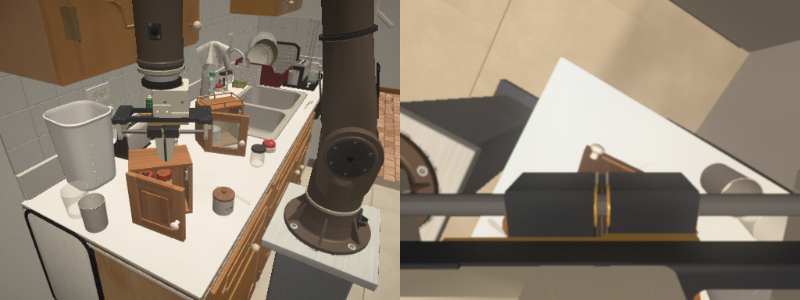

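The gripper is now in front of the solid door, on its outer side; the door is unmoved. Next: lower beside it, then push.

>>> apply_moves --motion '[{"x":0,"y":0,"z":-5,"yaw":0,"hand":-1},{"x":0,"y":0,"z":-10,"yaw":0,"hand":-1},{"x":0.5,"y":0,"z":-14,"yaw":0,"hand":-1},{"x":1,"y":0,"z":-15.5,"yaw":0,"hand":-1},{"x":1,"y":0,"z":-15.5,"yaw":0,"hand":-1}]'

```text
clock: 3.38
position: [0.3528, 0.3319, 0.1518]
ee_rot: [1.579, 2.715, -0.001]
force: [-0.5, 0.0, 0.5]
width: 0.008
gripper_force: 0.0
```

>>> apply_moves --motion '[{"x":0,"y":-2,"z":0,"yaw":2,"hand":-1},{"x":0,"y":-4,"z":0,"yaw":4,"hand":-1},{"x":0,"y":-5.5,"z":0,"yaw":6,"hand":-1},{"x":0.2,"y":-7,"z":0,"yaw":8,"hand":-1},{"x":0.5,"y":-8.5,"z":0,"yaw":10,"hand":-1},{"x":0.9,"y":-10,"z":0,"yaw":12,"hand":-1},{"x":1.3,"y":-11,"z":0,"yaw":14,"hand":-1},{"x":1.3,"y":-11,"z":0,"yaw":15,"hand":-1}]'

```text
clock: 4.38
position: [0.366, 0.2227, 0.1532]
ee_rot: [1.21, 2.897, 0.002]
force: [-0.2, -0.2, -0.1]
width: 0.008
gripper_force: 0.0
```

Run:
```python
from h import *
s=observe();print(s['joints'].round(2),s['position'].round(3),cv2.Rodrigues(s['ee_rot'])[0][:,1].round(2),s['force'].round(1))
a=get_image("side");b=get_image("scene");cv2.imwrite("pics/e.png",cv2.resize(np.hstack([a[100:356,80:340],b[100:356,80:340]]),(800,394)))
```

```text
[ 0.09  0.35 -0.93  2.07  0.36  0.89 -0.26] [0.366 0.223 0.153] [0.71 0.7  0.  ] [-0.2 -0.2 -0.1]
```

View pics/e.png

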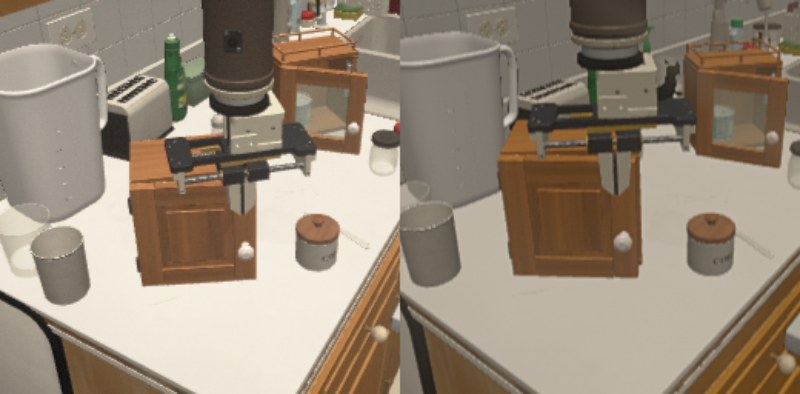

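The door is nearly shut, with the fingers on the upper frame above the knob (side crop 246,250). The glass door is unchanged. I'll keep pushing along the closing normal in small steps.

>>> apply_moves --motion '[{"x":0.4,"y":-0.4,"z":0,"yaw":0,"hand":-1},{"x":0.8,"y":-0.8,"z":0,"yaw":0,"hand":-1},{"x":1.1,"y":-1.1,"z":0,"yaw":0,"hand":-1},{"x":1.4,"y":-1.4,"z":0,"yaw":0,"hand":-1},{"x":1.4,"y":-1.4,"z":0,"yaw":0,"hand":-1}]'

```text
clock: 5.1
position: [0.3793, 0.2087, 0.1517]
ee_rot: [1.209, 2.899, -0.0]
force: [-0.8, -1.0, 0.3]
width: 0.002
gripper_force: 0.0
```

>>> apply_moves --motion '[{"x":0.3,"y":-0.3,"z":0,"yaw":0,"hand":-1},{"x":0.5,"y":-0.5,"z":0,"yaw":0,"hand":-1},{"x":0.7,"y":-0.7,"z":0,"yaw":0,"hand":-1},{"x":0.7,"y":-0.7,"z":0,"yaw":0,"hand":-1}]'

```text
clock: 5.6
position: [0.38, 0.2079, 0.1518]
ee_rot: [-1.197, -2.895, -0.006]
force: [-27.2, 22.1, 3.7]
width: 0.003
gripper_force: 16.8
```

>>> apply_moves --motion '[{"x":-0.7,"y":0.7,"z":0,"yaw":0,"hand":-1},{"x":-2.5,"y":2.5,"z":0,"yaw":0,"hand":-1},{"x":-5,"y":5,"z":0,"yaw":0,"hand":-1},{"x":-7,"y":7,"z":3,"yaw":0,"hand":-1},{"x":-7,"y":9,"z":8,"yaw":0,"hand":-1},{"x":-6,"y":10,"z":14,"yaw":0,"hand":-1},{"x":-6,"y":10,"z":15,"yaw":0,"hand":-1}]'

```text
clock: 6.48
position: [0.3276, 0.3041, 0.3054]
ee_rot: [1.208, 2.897, 0.009]
force: [0.3, 0.6, -0.4]
width: 0.004
gripper_force: 0.0
```

Run:
```python
from h import *
s=observe();print(s['position'].round(3),s['force'].round(1))
a=get_image("side");b=get_image("scene");f=lambda i:cv2.resize(i,(400,600),interpolation=cv2.INTER_CUBIC)
cv2.imwrite("pics/f.png",np.hstack([f(a[170:320,150:250]),f(b[165:315,130:230])]))
cv2.imwrite("pics/g.png",cv2.resize(a,(640,480)))
```

```text
[0.328 0.304 0.305] [ 0.3  0.6 -0.4]
```

View pics/f.png

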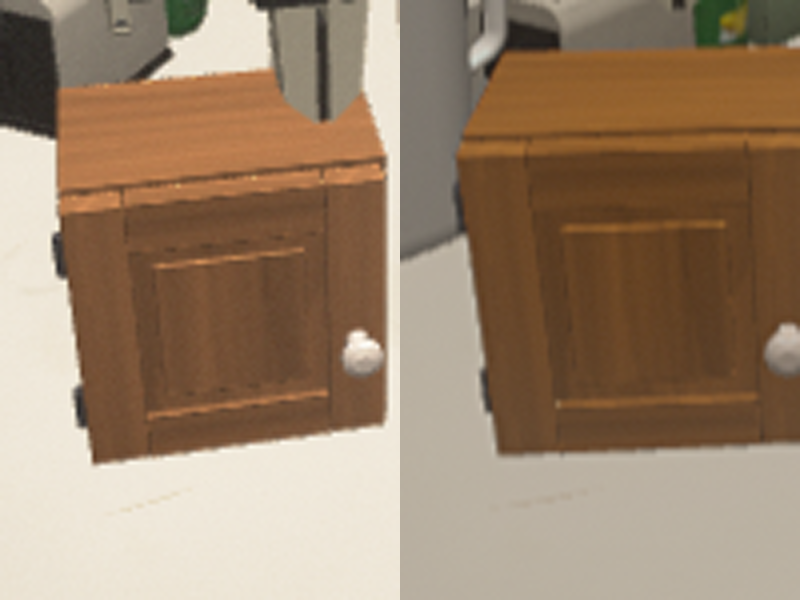

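View pics/g.png

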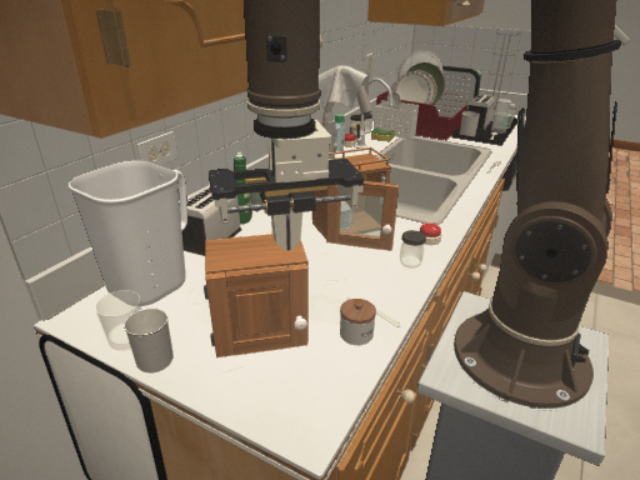

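The door sits flush: the gap along its top edge is even, and a 35 N push moved it no further, far above the latch's 5 N. The glass door is still ajar and the robot is clear, so I'm handing in.

```bash
python3 -c "
from cell import *
print(sign_off())"
```

```text
the job is handed in; nothing more can be done
None
```

The solid-panel door is pushed fully shut and, judging by the push force and the pictures, latched; the glass-pane door was left open and untouched, and the job was handed in at about 6.5 s on the robot's clock.

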